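# Feel along a casting mould's seam

### The arm

A 6-joint arm with a two-finger parallel gripper is mounted at the origin on the work surface. World frame = base frame: x ahead of the robot, y to its left, z up, the work surface at z = 0. Lengths are in m, angles in degrees, forces in N, time in s.
With the tool pointing down it reaches from about 0.375 to 0.75 m from the base axis. Payload 9 kg.
Tool frame: the origin (TCP) lies where the fingers leave the gripper's body, on its centre line; the fingertips stand 73 mm ahead of it and the grasp point (between the pads) lies 54 mm ahead of it (robot.tip_reach is the distance from the TCP to the fingertips, in m); z points along the fingers, y is the direction in which the jaws open and shut (so a half turn about z gives the same grasp; the last joint's range is limited). The gripper opens to 85 mm and grips with 20 to 120 N. Pads are 22 mm wide; open, the fingers measure 114 mm over their backs; the gripper's body (76 mm by 85 mm) begins 54 mm behind the grasp point. The pads swing forward as they close: fully open they stand 13 mm farther back than shut.
Start: joints at [-12.473, 5.964, 5.575, 89.605, 0, 77.527], TCP at [0.6, 0, 0.304] pointing down, gripper open.
Joint ranges: [-171.21, 171.21], [-48.23, 106.86], [-62.78, 66.21], [-105.2, 120.99], [-86.42, 89.51], [-180, 180]. Speed limits (degrees/s): [127.2, 127.2, 147.25, 180, 180, 180].

### API

Orientations are given as [roll, pitch, yaw] about the fixed x, y, z axes, in that order (R = Rz(yaw) Ry(pitch) Rx(roll)).
In Python, from plant import robot gives the robot as it stands. Calls block until the motion is done:
- robot.move_pose(position, orientation): joint-space move of the TCP to a pose.
- robot.line_to(position, vel=0.15, rotation=None, guard=None): straight line of the TCP; rotation=None keeps the orientation; vel is the mean speed in m/s. With guard (N) it stops when the force on the tool has changed by that much, and returns True; else False.
- robot.goto_joints(angles): joint-space move.
- robot.set_gripper(opening): finger opening in m; the grip force is fixed at half the most; returns when the fingers have stopped.
- robot.pause(seconds).
- robot.ik(position, orientation): joint angles nearest the present ones, or None.
- robot.observe(): the state.
- robot.grab_frame(name): name is "scene" or "side" or "wrist"; returns the picture (384x512x3 uint8, blue, green, red); there is no depth.
- robot.get_calibration(name): a dict with "vertical_fov" (degrees; the focal length in pixels is half the picture's height over the tangent of half this angle, whatever the lens; pixels are square), "cx", "cy" (the principal point, pixels), "rvec" (rotation vector, rad) and "tvec" (3), from world to camera coordinates, as OpenCV has them. Camera axes: x right, y down, z forward; pixel columns grow to the right and rows downward; lengths in m; the calibration is good to about 2 mm. A picture is of the moment at which its call begins: read the wrist's pose just before it. get_calibration takes no time and is no camera call; for the wrist camera it gives the pose at the moment of the call.
A pose or a line that the arm cannot do raises robot.IKError and nothing moves.
- robot.job_done(): hands the job in, once; it reports no verdict.
The state is a dict: "time": time; "q": joint angles; "qvel": joint speeds; "joint_torque": joint torques, N m; "tool_pos": TCP position; "tcp_rot": TCP orientation; "ft_force": force on the tool from outside, world axes, zero at the start; "torque": the same for the moment, N m; "gripper_width": finger opening in m.
Only numpy, scipy, OpenCV 4.12 (cv2) and the standard library are available. Lean on these libraries where they do the work, as an engineer would, in place of code of your own. Each camera call takes 0.05 s, during which the arm holds its last target. There are 200 camera calls.

### The job

Two plaster moulds lie on the bench, each with a sample cup standing on one end. Take the sprung feeler from its holder and, on the mould whose cup has a handle, feel the whole seam in one slow stroke (a few centimetres a second) from the pocket beside the cup to the far pocket: the tip stays down on the seam's floor the whole way, pressed only lightly, and is not lifted out before the far pocket. Then stand the feeler back in its holder and let go; leave the other mould, the cups and everything else alone.

Things in the scene. Friction and masses are not known exactly. Their poses are not given: they have to be found in the camera images.
- mould_a: plaster mould, fixed block 260 (x) x 90 (y) x 60 mm high; origin: centre of its underside, x away from its cup, which stands on the top face at x = -92 mm. In the top face an open seam: a channel with upright walls 9.6 mm apart, its centreline straight from point to point, (x, y) mm = (-25, -14), (5, -14), (35, 14), (70, 14), (105, -10), with a square pocket 16 mm wide at each end
- mould_a_start (a point): centre of mould_a's start pocket (the one nearer its cup), level with the top face; axes as mould_a's. The seam's floor lies 5 to 15 mm below the top face, rising and dipping along the way with slopes up to 0.3; the profile is not known and differs between the moulds: it must be felt. It is level in the start pocket
- mould_a_finish (a point): centre of mould_a's far pocket, level with the top face; axes as mould_a's
- mould_b: the second mould: outside, seam seen from above, axes and numbers as for mould_a; only the rises and dips of the seam's floor differ
- mould_b_start (a point): centre of mould_b's start pocket (the one nearer its cup), level with the top face; axes as mould_b's
- mould_b_finish (a point): centre of mould_b's far pocket, level with the top face; axes as mould_b's
- feeler_grip (a point): point in the grip of the feeler, a 0.1 kg hand probe standing upright, tip down, in the holder. Wooden grip 16 x 16 mm square, 82 mm long, faces square to the point's x and y; the point is on its axis, 35 mm below its top end, 105 mm above the tip. Below the grip a steel collar 34 mm across, 8 mm thick (top 47 mm, underside 55 mm below the point). z up along the probe
- feeler_tip (a point): the very end of the feeler's plunger; axes as the grip's. Plunger: thin rod 5 mm across, round end, standing 25 mm out of the shank; it slides up by at most 6 mm against a light spring: about 0.8 N to start it, 0.6 N more per mm, about 4.4 N at its stop; beyond that the probe is rigid
- feeler: the feeler itself: origin on its axis, 105 mm below feeler_grip (the tip's place when the plunger is out); z up along the probe. Between collar and plunger is a shank 12 mm across, 25 mm long
- holder_mouth (a point): wooden holder block 50 x 50 x 56 mm high, fixed on the bench, with an upright round hole 23 mm across through it; the point is the middle of the hole at the block's top. At rest the feeler's collar lies on the block's top with shank and plunger in the hole, so feeler_grip is 55 mm above this point.
- mug_rim (a point): middle of the mouth of the mug, the cup WITH a handle: white ceramic, 62 mm across, 55 mm high; it stands on the end of the mould that is to be checked
- beaker_rim (a point): middle of the mouth of the beaker, a cup with NO handle of the same size; it stands on the end of the other mould
- cup_spare: bystander: larger handleless cup, 80 mm across, 75 mm high; origin under its centre
- bowl: bystander: white bowl, 116 mm across, 50 mm high; origin under its centre
- water: bystander: clear water bottle, 60 mm across, 190 mm high; origin under its centre
- jar: bystander: glass jar, 64 mm across, 70 mm high; origin under its centre
- ruler: bystander: steel ruler 400 (its y) x 30 x 4 mm, lying flat; origin under its centre
Things that resemble listed ones, but are neither listed nor needed, are in the scene too. Of the things shaped like the part that bears holder_mouth, the wooden one is meant.

How it is judged:
By the outcome, as a careful person would: the job done as asked, in the order asked, and still so for the second after the job is handed in, with the robot touching nothing.
It also fails if it takes over 72 s, if anything falls off the work surface, if the arm or the gripper's body presses on something with over 40 N, if the wrist force passes 120 N, or if a joint passes its speed limit or range.

## Working session

There is one attempt and no reset: what is moved stays moved. The work goes in short steps, each a Python script; the robot and the scene stay as the last script left them, time stands still between calls to the robot, and variables do not carry over. Pictures are saved under pics/ and viewed, about 8 in all and at most 12, crops included, and the job is handed in when it is done.

```bash
ls; mkdir -p pics; python3 - <<'E'
from plant import robot
import cv2,numpy as np
for n in ("scene","side"):
    c=robot.get_calibration(n);print(n,c)
    cv2.imwrite(f"pics/{n}0.png",cv2.resize(robot.grab_frame(n),(800,600),interpolation=cv2.INTER_CUBIC))
print(robot.get_calibration("wrist"))
print(robot.observe())
E
```

```text
pics
scene {'vertical_fov': 50.619995037363786, 'cx': 258.53893183845565, 'cy': 192.70044038591467, 'rvec': array([ 1.10449275,  2.43833049, -0.97105784]), 'tvec': array([ 0.37372127, -0.26911168,  1.49902099])}
side {'vertical_fov': 43.99380852595683, 'cx': 254.9660012117252, 'cy': 203.65398159773252, 'rvec': array([ 0.09197062, -2.84621832,  1.30224617]), 'tvec': array([0.57396846, 0.10329675, 1.64223782])}
{'vertical_fov': 66.24380959250952, 'cx': 259.5152180391832, 'cy': 192.22299739786848, 'rvec': array([-2.86087164e+00, -1.71331659e-03,  2.70019392e-03]), 'tvec': array([-0.59874479, -0.03736277,  0.37906752])}
{'time': 0.1, 'q': array([-1.24714050e+01,  5.99515032e+00,  5.53266234e+00,  8.96050482e+01,
        2.20408995e-05,  7.75281802e+01]), 'qvel': array([-0.04263233, -0.14130786,  0.15872309,  0.08017531,  0.04458883,
       -0.01506766]), 'joint_torque': array([ 5.58294560e-03, -5.58208680e+01,  5.04719281e+01,  1.31238697e-02,
       -3.14059680e-04, -9.08449465e-05]), 'tool_pos': array([5.99790456e-01, 7.57223170e-05, 3.03211536e-01]), 'tcp_rot': array([-1.79934062e+02, -1.46065898e-02,  9.00004063e+01]), 'ft_force': array([ 0.24438015, -0.64314136,  0.26489106]), 'torque': array([-0.01392369, -0.02727653,  0.01044014]), 'gripper_width': 0.08539075216117348}
```

View pics/scene0.png

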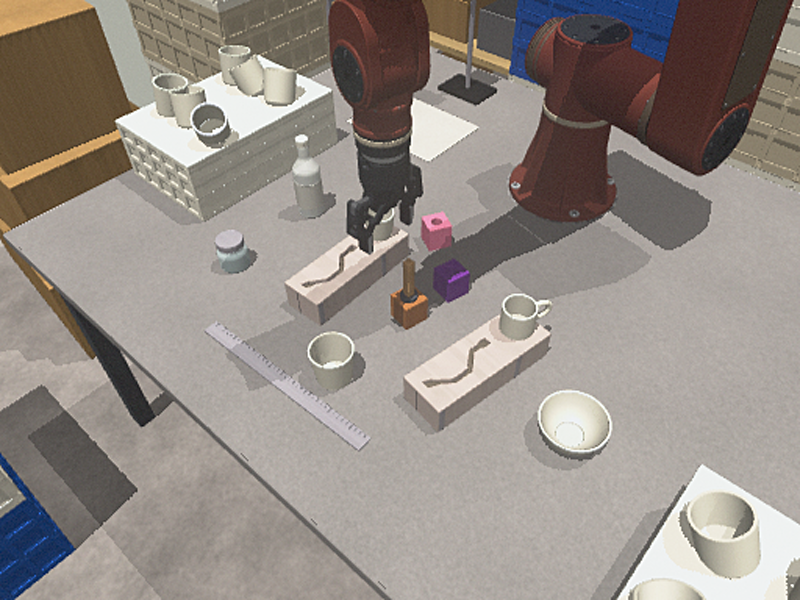

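View pics/side0.png

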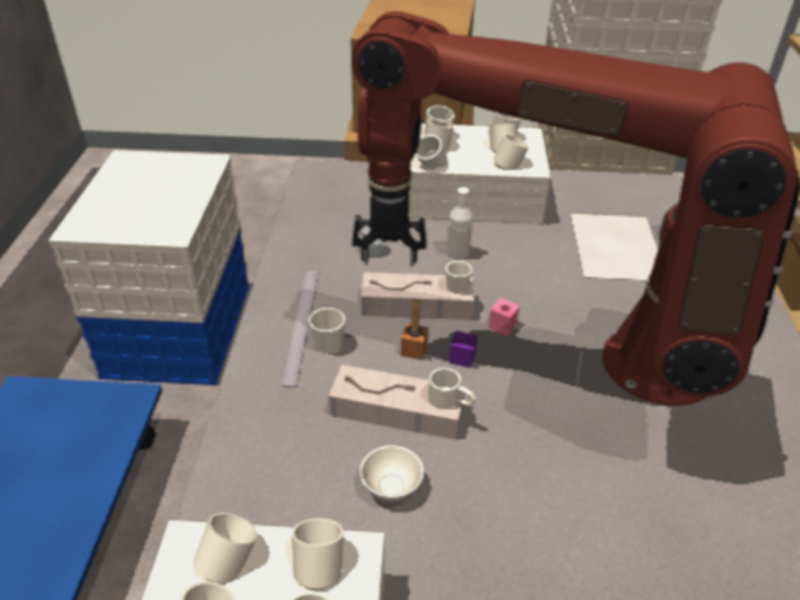

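Scene picture (800x600): the handled mug is at (520,315) on the nearer mould, whose seam runs from (487,343) to (430,383). The handleless beaker is at (378,222) on the far mould. The block candidates are orange-brown wood holding the probe (408,300), purple (452,280) and pink (437,230). The wooden one with the feeler fits. Next I'll triangulate roughly and confirm with the wrist camera.

```bash
cat > h.py <<'E'
from plant import robot
import cv2,numpy as np
def cam(n,c=None):
    c=c or robot.get_calibration(n); f=192/np.tan(np.radians(c["vertical_fov"]/2))
    K=np.array([[f,0,c["cx"]],[0,f,c["cy"]],[0,0,1.]])
    R=cv2.Rodrigues(np.asarray(c["rvec"]))[0]; return K,R,np.asarray(c["tvec"]).ravel()
def P(n): K,R,t=cam(n) if isinstance(n,str) else n; return K@np.c_[R,t]
def tri(a,b,p,q):
    X=cv2.triangulatePoints(P(a),P(b),np.array(p,float).reshape(2,1),np.array(q,float).reshape(2,1)).ravel();return X[:3]/X[3]
def onz(c,uv,z):
    K,R,t=cam(c) if isinstance(c,str) else c
    d=R.T@np.linalg.solve(K,[uv[0],uv[1],1.]);o=-R.T@t
    return o+d*(z-o[2])/d[2]
def proj(c,X):
    p=P(c)@np.append(X,1);return p[:2]/p[2]
E
python3 - <<'E'
from h import *
s=.64
for n,p,q in (("start",(487,343),(410,388)),("fin",(430,383),(350,385)),("top",(409,262),(416,300)),("mug",(520,300),(445,375)),("collar",(408,296),(414,330))):
    X=tri("scene","side",np.array(p)*s,np.array(q)*s);print(n,X.round(4), onz("scene",np.array(p)*s,.06).round(4))
K,R,t=cam("wrist");print("camcentre",-R.T@t,R, robot.observe()["tool_pos"])
E
```

```text
start [0.5437 0.1739 0.0642] [0.5431 0.1746 0.06  ]
fin [0.6655 0.1492 0.043 ] [0.6731 0.1545 0.06  ]
top [ 0.5412 -0.0071  0.1435] [ 0.4778 -0.0622  0.06  ]
mug [0.4755 0.1879 0.123 ] [0.4207 0.1595 0.06  ]
collar [ 0.5431 -0.0085  0.057 ] [ 0.5482 -0.0031  0.06  ]
camcentre [0.59943563 0.06966611 0.37337253] [[ 9.99997550e-01  9.12828112e-04 -2.01664223e-03]
 [ 1.43580131e-03 -9.60855725e-01  2.77045509e-01]
 [-1.68480730e-03 -2.77047726e-01 -9.60854682e-01]] [5.99790456e-01 7.57223170e-05 3.03211536e-01]
```

```bash
python3 - <<'E'
from h import *
import pickle
D={}
for k,p,yaw in (("m1",(.59,.2,.304),90),("m2",(.57,.12,.304),-90),("h1",(.55,.01,.304),90),("h2",(.54,-.03,.304),-90)):
    robot.move_pose(p,[180,0,yaw]); robot.pause(.2)
    c=cam("wrist"); D[k]=(c,robot.observe()["tool_pos"],robot.grab_frame("wrist"))
pickle.dump(D,open("D.pkl","wb"))
print(robot.observe()["time"],robot.observe()["q"])
cv2.imwrite("pics/w1.png",np.vstack([np.hstack([D["m1"][2],D["m2"][2]]),np.hstack([D["h1"][2],D["h2"][2]])])[::1,::1].__class__ and cv2.resize(np.vstack([np.hstack([D["m1"][2],D["m2"][2]]),np.hstack([D["h1"][2],D["h2"][2]])]),(800,600),interpolation=cv2.INTER_AREA))
E
```

```text
9.875 [-1.70439926e+01 -4.38469111e+00 -4.85451704e+00  8.95292563e+01
  1.57535980e-03 -1.07038584e+02]
```

View pics/w1.png

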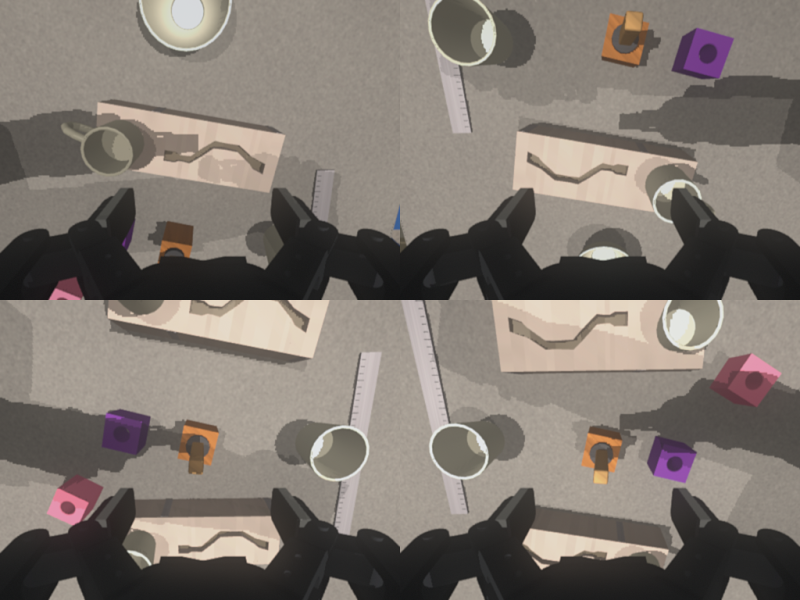

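Wrist views. The target mould with the handled mug is in tile 1, and the wooden holder with the feeler is at tile 3 (198,440). I'll enlarge both for confirmation and precise clicks.

```bash
python3 - <<'E'
import pickle,cv2,numpy as np
D=pickle.load(open("D.pkl","rb"))
up=lambda im,k:cv2.resize(im,None,fx=k,fy=k,interpolation=cv2.INTER_CUBIC)
a=up(D["m1"][2][125:255,115:375],3)
b=np.hstack([up(D["h1"][2][150:220,190:320],3),up(D["h2"][2][160:230,190:320],3)])
cv2.imwrite("pics/c1.png",np.vstack([a,b]))
a=up(D["m2"][2][155:280,130:390],3)
cv2.imwrite("pics/c2.png",a)
E
```

```text
(no output)
```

View pics/c1.png

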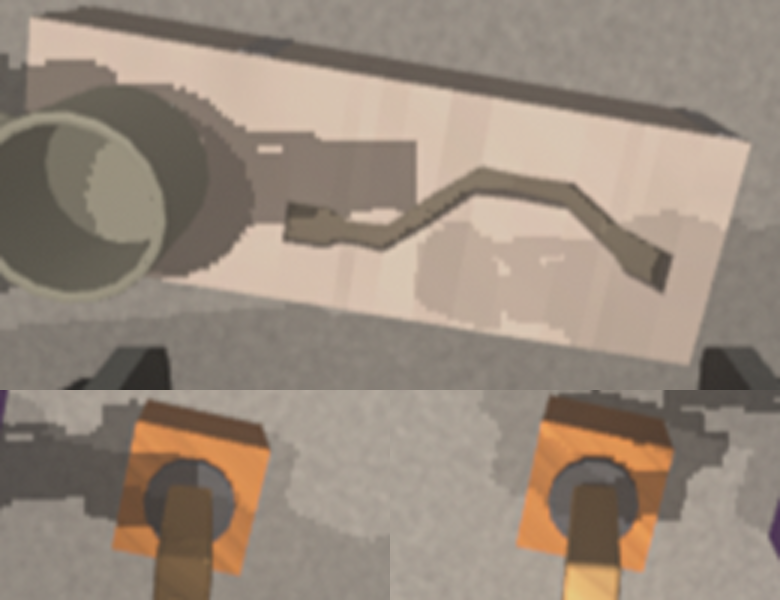

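View pics/c2.png

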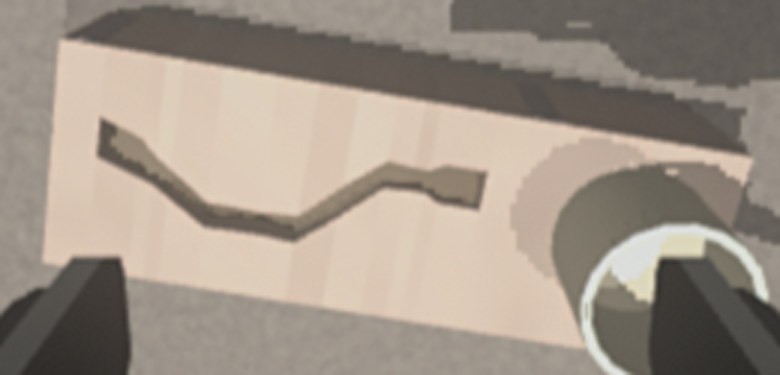

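```bash
python3 - <<'E'
from h import *
import pickle
from scipy.optimize import least_squares
D=pickle.load(open("D.pkl","rb"))
m1=[((-130,45),(31,17)),((130,45),(750,143)),((130,-45),(689,364)),((-33,-6),(286,204)),((-33,-22),(283,241)),((113,-2),(671,256)),((113,-18),(663,292))]
m2=[((130,-45),(62,39)),((-130,-45),(750,157)),((130,45),(43,262)),((113,-18),(101,119)),((113,-2),(98,155)),((-33,-22),(487,172)),((-33,-6),(479,209))]
A={"m1":[(a,(114.67+u/3,124.67+v/3)) for a,(u,v) in m1],"m2":[(a,(129.67+u/3,154.67+v/3)) for a,(u,v) in m2]}
def fit(ks):
    M=np.array([a for k in ks for a,_ in A[k]])/1e3
    W=np.array([onz(D[k][0],p,.06)[:2] for k in ks for _,p in A[k]])
    def r(x):
        c,s=np.cos(x[2]),np.sin(x[2]);return (M@np.array([[c,s],[-s,c]])+x[:2]-W).ravel()
    s=least_squares(r,[.57,.17,-.15],x_scale=.1);print(ks,s.x[:2].round(4),np.degrees(s.x[2]).round(2));print((r(s.x).reshape(-1,2)*1e3).round(1).tolist())
    return s.x
for k in (["m1"],["m2"],["m1","m2"]): x=fit(k)
np.save("mould.npy",x)
for k,o,cs in (("h1",(190,150,0),[(147,421),(270,450),(240,575),(113,548)]),("h2",(190,160,390),[(546,417),(673,449),(644,572),(517,547)])):
    w=np.array([onz(D[k][0],(o[0]+(u-o[2])/3-.33,o[1]+(v-390)/3-.33),.056)[:2] for u,v in cs])
    print(k,w.mean(0).round(4),[np.degrees(np.arctan2(*(w[j]-w[i])[::-1])).round(1) for i,j in ((0,1),(3,2),(0,3),(1,2))])
up=lambda im,k:cv2.resize(im,None,fx=k,fy=k,interpolation=cv2.INTER_CUBIC)
cv2.imwrite("pics/c3.png",np.hstack([up(D["m2"][2][5:85,250:320],5),up(D["h2"][2][160:240,220:290],5)]))
E
```

```text
['m1'] [0.5687 0.1782] -9.9
[[-0.6, -0.2], [0.1, 0.3], [-0.2, -0.2], [0.4, 1.0], [-0.5, -0.3], [0.8, 0.4], [0.0, -0.9]]
['m2'] [0.5683 0.1785] -10.02
[[0.9, -0.3], [-1.2, 0.0], [0.2, 0.1], [0.2, -0.9], [0.6, 0.8], [-0.4, -0.2], [-0.2, 0.5]]
['m1', 'm2'] [0.5685 0.1783] -9.96
[[-0.7, 0.1], [-0.0, 0.3], [-0.4, -0.2], [0.2, 1.2], [-0.7, -0.1], [0.6, 0.4], [-0.2, -0.8], [1.1, -0.3], [-1.1, -0.3], [0.3, 0.1], [0.4, -1.0], [0.8, 0.7], [-0.2, -0.4], [-0.0, 0.3]]
h1 [ 0.543  -0.0052] [np.float64(-13.4), np.float64(-12.6), np.float64(-105.8), np.float64(-102.2)]
h2 [ 0.5409 -0.0055] [np.float64(165.6), np.float64(168.2), np.float64(76.8), np.float64(78.4)]
```

View pics/c3.png

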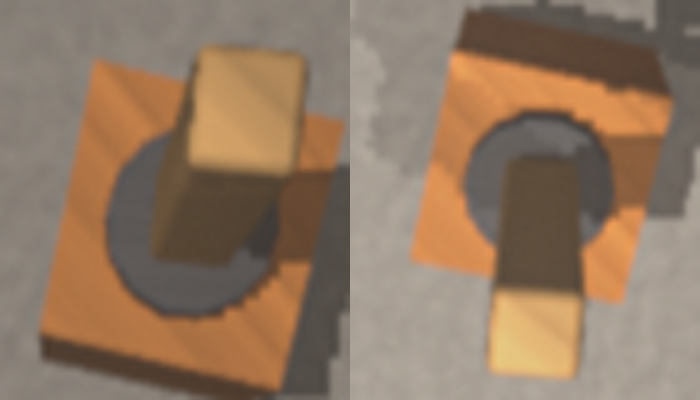

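```bash
python3 - <<'E'
from h import *
import pickle
D=pickle.load(open("D.pkl","rb"))
for k,o,cs in (("m2",(250,5,0),[(200,45),(307,55),(298,175),(188,165)]),("h2",(220,160,350),[(496,288),(582,292),(576,378),(488,372)])):
    w=np.array([onz(D[k][0],(o[0]+(u-o[2])/5-.4,o[1]+v/5-.4),.146)[:2] for u,v in cs])
    print(k,w.mean(0).round(4),[np.degrees(np.arctan2(*(w[j]-w[i])[::-1])).round(1) for i,j in ((0,1),(3,2),(0,3),(1,2))],[np.linalg.norm(w[i]-w[j]).round(4) for i,j in((0,1),(1,2))])
E
```

```text
m2 [ 0.5418 -0.0049] [np.float64(175.3), np.float64(175.4), np.float64(85.2), np.float64(88.0)] [np.float64(0.0148), np.float64(0.015)]
h2 [ 0.5416 -0.0058] [np.float64(177.2), np.float64(175.8), np.float64(84.4), np.float64(86.7)] [np.float64(0.0142), np.float64(0.0155)]
```

```bash
python3 - <<'E'
from h import *
x,y,Y=.5418,-.0054,-94.2
robot.move_pose([x,y,.26],[180,0,Y]); robot.line_to([x,y,.165],vel=.12)
o=robot.observe();print(o["tool_pos"],o["ft_force"])
np.save("place.npy",o["tool_pos"])
robot.set_gripper(0); robot.pause(.2);o=robot.observe();print(o["tool_pos"],o["ft_force"],o["gripper_width"],o["time"])
robot.line_to([x,y,.255],vel=.1)
o=robot.observe();print(o["tool_pos"],o["ft_force"],o["gripper_width"])
m=np.load("mould.npy");c,s=np.cos(m[2]),np.sin(m[2])
S=m[:2]+np.array([[c,-s],[s,c]])@[-.025,-.014];print(S)
robot.line_to([S[0],S[1],.255],vel=.15); robot.line_to([S[0],S[1],.232],vel=.1);robot.pause(.4)
o=robot.observe();print(o["tool_pos"],o["tcp_rot"],o["ft_force"],o["time"])
C=cam("wrist");im=robot.grab_frame("wrist")
T=o["tool_pos"]-[0,0,.159]; p=proj(C,T);q=proj(C,[S[0],S[1],.06]);print("tip px",p,"pocket px",q)
x0,y0=int(p[0])-65,int(p[1])-60
x0,y0=max(x0,0),max(y0,0)
crop=cv2.resize(im[y0:y0+100,x0:x0+130],None,fx=6,fy=6,interpolation=cv2.INTER_CUBIC);print(x0,y0)
cv2.imwrite("pics/t1.png",crop)
E
```

```text
[ 0.54232572 -0.00560521  0.16602703] [0.17759328 0.0444191  0.45200191]
[ 0.54183778 -0.00541688  0.16513113] [-0.7765135  -0.75447273  3.16937187] 0.015297431767678093 11.9667
[ 0.54152195 -0.00534502  0.25416134] [ 0.53753445 -0.04850434 -0.58988573] 0.01535578452561314
[0.54143397 0.16886148]
[0.54156342 0.16889072 0.23230178] [-1.79973499e+02  2.91204127e-03 -9.41973238e+01] [-0.51523283 -0.33908705 -1.07817362] 15.1083
tip px [258.82452397 198.16585386] pocket px [259.00183709 193.53484915]
193 138
```

View pics/t1.png

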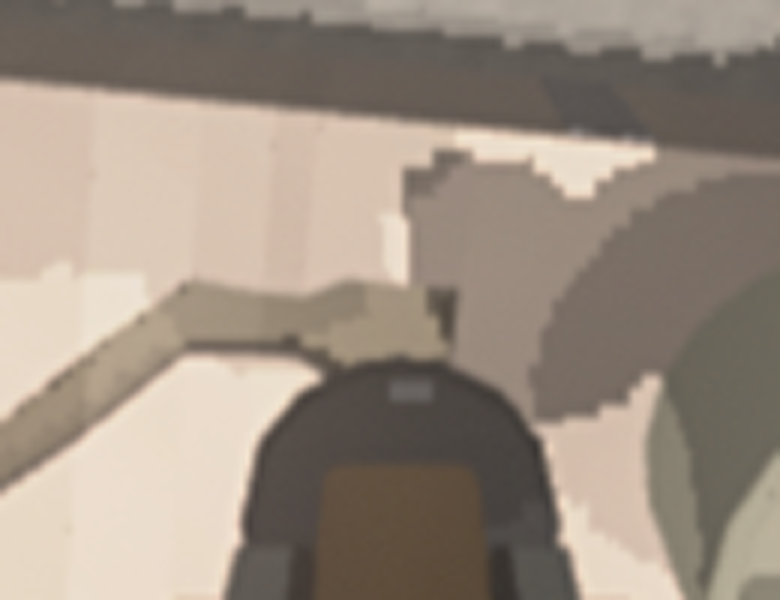

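The tip is hidden by the collar, but the collar centre is near (400,440) against an expected x of 396. The start pocket is around (396,335), as predicted. Now a guarded descent, with a force noise check.

```bash
cat >> h.py <<'E'
def fz(n=5,dt=.02):
    L=[]
    for _ in range(n): L.append(robot.observe()["ft_force"]); robot.pause(dt)
    return np.array(L)
E
python3 - <<'E'
from h import *
o=robot.observe();x,y,_=o["tool_pos"]
m=np.load("mould.npy");c,s=np.cos(m[2]),np.sin(m[2])
S=m[:2]+np.array([[c,-s],[s,c]])@[-.025,-.014]
robot.line_to([*S,.222],vel=.05); robot.pause(.2)
b=fz(20); print("base",b.mean(0),b.std(0)); np.save("base.npy",b.mean(0))
z=.217
while z>.2:
    robot.line_to([*S,z],vel=.03); f=fz(4); F=f.mean(0)[2]-b.mean(0)[2]; o=robot.observe()
    print(z,o["tool_pos"][2].round(4),F.round(2),o["time"])
    if F>1.6: break
    z-=.0015
f=fz(10)-b.mean(0);print(f.mean(0),f.std(0),robot.observe()["tool_pos"])
t=robot.observe()["time"];robot.line_to([*S,z],vel=.03);print("overhead",robot.observe()["time"]-t)
E
```

```text
base [-0.12606245 -0.1457394  -0.96756807] [0.37916784 0.49131864 0.41389374]
0.217 0.2168 0.06 16.425
0.2155 0.2155 -0.2 16.7417
0.214 0.214 0.14 17.0583
0.2125 0.2126 0.91 17.375
0.211 0.2111 2.0 17.6917
[0.89413111 0.32226672 1.65775735] [0.39865067 0.52027436 0.57069637] [0.54148926 0.16886124 0.21107981]
overhead 0.25
```

```bash
cat > stroke.py <<'E'
from h import *
m=np.load("mould.npy");c,s=np.cos(m[2]),np.sin(m[2]);b=np.load("base.npy")
V=np.array([(-25,-14),(5,-14),(35,14),(70,14),(105,-10)])/1e3
pts=[]
for a,e in zip(V[:-1],V[1:]):
    n=int(np.ceil(np.linalg.norm(e-a)/.004)); pts+=[(a+(e-a)*k/n,(e-a)/n) for k in range(1,n+1)]
h,sl=.2128,0.
t0=robot.observe()["time"];log=[];stop=""
for p,st in pts:
    ds=np.linalg.norm(st); hp=h+sl*ds
    w=m[:2]+np.array([[c,-s],[s,c]])@p
    robot.line_to([*w,np.clip(hp,.203,.215)-.0025],vel=.025)
    os=[robot.observe() for _ in range(4)]; f=np.mean([o["ft_force"] for o in os],0)-b; o=os[-1]
    if len(log)==0: print("repeat-noise",np.std([q["ft_force"][2] for q in os]))
    z=o["tool_pos"][2]; F=f[2]
    hm=z+np.clip((F-.8)/600,-.0008,.007)      # measured floor, TCP terms
    e=hm-hp; h=hp+.6*e; sl=np.clip(sl+.25*e/ds,-.3,.3)
    fl=np.array([[c,s],[-s,c]])@f[:2]; d=st/ds
    log.append((p[0]*1e3,p[1]*1e3,z*1e3,F,(h-.159)*1e3-60,sl,fl@d,fl@[-d[1],d[0]],o["time"]-t0))
    if F>5.5 or np.abs(fl).max()>7: stop="STOP";break
np.set_printoptions(suppress=True,precision=2,linewidth=120);print(np.array(log),stop,robot.observe()["time"])
E
python3 stroke.py
```

```text
repeat-noise 0.0
[[-21.25 -14.   210.26   2.    -6.52  -0.04   0.77   0.07   0.3 ]
 [-17.5  -14.   209.89   2.94  -5.98   0.04   0.82   0.69   0.6 ]
 [-13.75 -14.   210.84   1.48  -6.55  -0.04   0.96   0.22   0.9 ]
 [-10.   -14.   209.95   2.25  -6.66  -0.04   1.4   -1.22   1.2 ]
 [ -6.25 -14.   209.74   2.74  -6.34   0.02   1.75   0.5    1.5 ]
 [ -2.5  -14.   210.36   1.46  -7.04  -0.07   1.19   1.3    1.8 ]
 [  1.25 -14.   209.22   2.9   -6.68  -0.     1.08  -0.48   2.11]
 [  5.   -14.   209.78   2.69  -6.31   0.04  -0.5   -0.4    2.41]
 [  7.73 -11.45 210.48   2.06  -6.32   0.02   1.69  -0.13   2.71]
 [ 10.45  -8.91 210.3    1.31  -7.2   -0.09   1.11  -1.01   3.01]
 [ 13.18  -6.36 208.98   3.34  -6.47   0.03   1.62   0.86   3.32]
 [ 15.91  -3.82 210.23   0.73  -7.87  -0.14   1.03  -0.46   3.62]
 [ 18.64  -1.27 208.14   2.75  -7.92  -0.09   0.18   0.42   3.94]
 [ 21.36   1.27 208.49   2.55  -7.85  -0.04   3.02   0.85   4.24]
 [ 24.09   3.82 208.52   2.56  -7.73  -0.01   2.7   -0.29   4.54]
 [ 26.82   6.36 208.66   1.88  -8.23  -0.06   1.07  -0.82   4.84]
 [ 29.55   8.91 207.97   1.
[... 797 characters left out ...]
8.51   0.3   -0.34  -0.7    8.9 ]
 [ 76.36   9.64 209.28   1.79  -7.78   0.25   0.3    0.43   9.22]
 [ 79.55   7.45 209.75   1.28  -7.79   0.15   0.78  -0.48   9.52]
 [ 82.73   5.27 209.37   1.65  -7.82   0.08   0.13   0.18   9.83]
 [ 85.91   3.09 209.24   2.69  -6.96   0.14   1.66  -0.3   10.14]
 [ 89.09   0.91 210.2    1.15  -7.5    0.02   1.89   0.42  10.45]
 [ 92.27  -1.27 209.15   2.47  -7.2    0.05   1.58   0.07  10.76]
 [ 95.45  -3.45 209.46   1.96  -7.37   0.01   1.05   0.42  11.07]
 [ 98.64  -5.64 209.18   1.74  -7.89  -0.05   1.4   -0.59  11.38]
 [101.82  -7.82 208.4    1.97  -8.42  -0.09   0.73   0.7   11.68]
 [105.   -10.   207.79   1.6   -9.43  -0.16   0.88   0.08  11.99]]  30.1
```

```bash
python3 - <<'E'
from h import *
b=np.load("base.npy");print("end force",(fz(8)-b).mean(0))
o=robot.observe();x,y,z=o["tool_pos"]
robot.line_to([x,y,.26],vel=.08)
X,Y=.5418,-.0054
robot.line_to([X,Y,.26],vel=.15); robot.pause(.3)
b=fz(8).mean(0); print(robot.observe()["tool_pos"])
g=robot.line_to([X,Y,.172],vel=.07,guard=8);print("guard1",g,robot.observe()["tool_pos"])
if not g:
    z=.1705
    while z>.1625:
        robot.line_to([X,Y,z],vel=.03); F=(fz(3).mean(0)-b)[2]; print(z,robot.observe()["tool_pos"][2].round(4),F.round(2))
        if F>3: break
        z-=.0012
print(robot.observe()["time"],robot.observe()["gripper_width"])
cv2.imwrite("pics/p1.png",robot.grab_frame("side")[170:260,200:320].repeat(5,0).repeat(5,1))
E
```

```text
end force [ 1.35275024 -0.14087653  1.91618657]
[ 0.54183196 -0.00530141  0.25995934]
guard1 False [ 0.54209746 -0.00546892  0.17256604]
0.1705 0.1706 0.12
0.1693 0.1692 0.19
0.1681 0.168 0.67
0.1669 0.1669 0.27
0.1657 0.1656 0.48
0.16449999999999998 0.1651 6.5
36.1667 0.015555407389746267
```

View pics/p1.png

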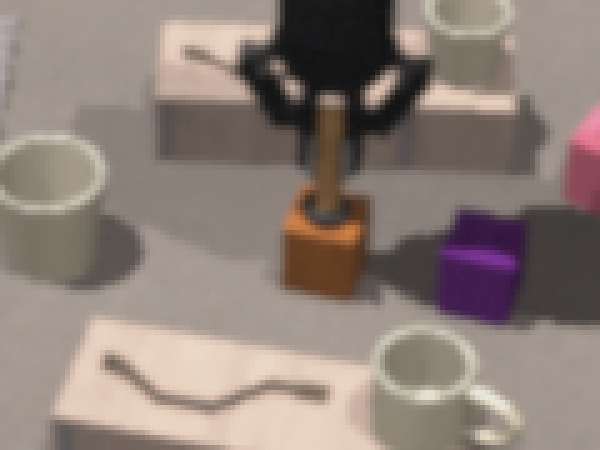

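The collar at (325,210) sits on the wooden block. It touched at TCP z 0.1651, the same as at the grasp. Releasing and retreating.

```bash
python3 - <<'E'
from h import *
X,Y=.5418,-.0054
robot.line_to([X,Y,.1651],vel=.02)
robot.set_gripper(.085); robot.pause(.3)
robot.line_to([X,Y,.21],vel=.05); robot.line_to([X,Y,.3],vel=.12); robot.pause(.8)
o=robot.observe();print(o["time"],o["ft_force"],o["gripper_width"])
a=robot.grab_frame("side")[150:280,190:330];b=robot.grab_frame("scene")[100:300,150:400]
cv2.imwrite("pics/e1.png",np.hstack([cv2.resize(a,(400,371)),cv2.resize(b,(400,371))]))
E
```

```text
40.1917 [-0.0164322   0.11923052  0.55917643] 0.08503613746247196
```

View pics/e1.png

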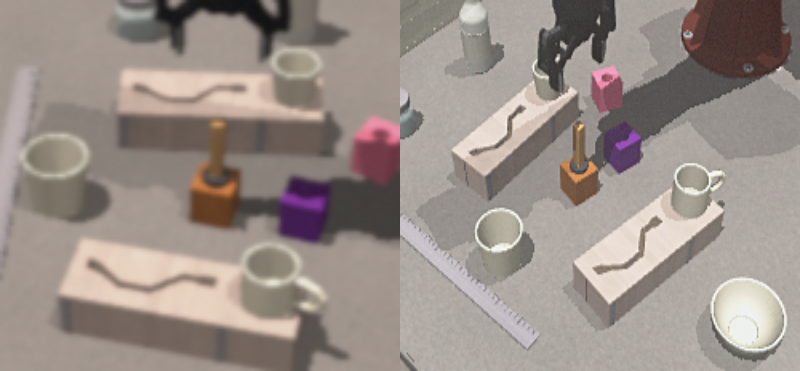

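The feeler stands upright in the wooden holder at (217,160) and (580,160). The gripper is clear and everything else is in place.

```bash
python3 -c "
from plant import robot
robot.job_done();print(robot.observe()['time'])"
```

```text
the job is handed in; nothing more can be done
the job is handed in; nothing more can be done
```

I felt the seam of the mould with the handled mug in one stroke, start pocket to far pocket, then stood the feeler back in the wooden holder and let go. I handed the job in at about 40 s.

- **Stroke:** it took 12 s, a mean of about 1.25 cm/s, a bit slower than "a few centimetres a second". The arm went in short 4 mm steps and corrected the height from the measured force after each one.
- **Contact:** single force readings ran from 0.7 to 3.9 N, with noise of about 0.4–0.5 N, and stayed below the plunger's 4.4 N stop. The lowest, 0.73 N, is just under the plunger's 0.8 N starting force. I put it down to noise because the next readings fit an unbroken floor. In the far pocket the averaged force was 1.9 N. The tip itself was hidden from the wrist camera by the collar, so contact rests on the force readings and the positions.
- **Floor felt:** about 6 mm deep at the start, dipping to about 15 mm near x = 50 mm, rising to about 7 mm, and about 9 mm at the far pocket.
- **Putting back:** the collar met the holder at the same height as when I picked the feeler up. The last pictures show the feeler upright in the holder, the gripper clear of it, and the cups, the other mould and the rest undisturbed.

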